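Put the washed gas hob back together

ROBOT

A 6-joint arm with a two-finger parallel gripper is mounted at the origin on a cart in front of the work surface, level with it; the furniture and walls round the work are solid. World frame = base frame: x ahead of the robot, y to its left, z up, the work surface at z = 0. Lengths are in m, angles in rad, forces in N, time in s.
With the tool pointing down it reaches from about 0.375 to 0.925 m from the base axis. Payload 5.7 kg.
Tool frame: the origin (TCP) lies midway between the tips of the shut fingers; the grasp point (between the pads) lies 19 mm behind it; z points along the fingers, y is the line along which they close (so a half turn about z gives the same grasp; the last joint's range is limited). The gripper opens to 85 mm and grips with 20 to 120 N. Pads are 22 mm wide; open, the fingers measure 114 mm over their backs; the gripper's body (76 mm by 85 mm) begins 54 mm behind the grasp point. The pads swing forward as they close: fully open they stand 13 mm farther back than shut.
Start: joints at [1.088, 0.359, 1.51, -0, 1.272, -0.115], TCP at [0.216, 0.56, 0.231] pointing down, gripper open.
Joint ranges: [-2.97, 2.97], [-1.01, 2.36], [0.21, 2.38], [-0.96, 4.11], [0.2, 2.71], [-2.98, 2.98]. Speed limits (rad/s): [2.39, 2.39, 3.14, 3.14, 3.14, 3.14].

INTERFACE

Orientations are given as a unit quaternion [x, y, z, w].
In Python, from cell import read_state, eyes, workorder gives the robot as it stands.
- The arm moves only by the shell command python3 -m creep 'ROWS' [FORCE]. ROWS is a JSON object of lists of equal length, an entry for each row: "offset": the shift along the tool's x, y, z in m, a list of three; "turn": the turn about the tool's z in degrees; "claw": the closure, from -1 (fully open) to 1 (shut). In form: {"offset": [[dx, dy, dz], ...], "turn": [turn, ...], "claw": [claw, ...]}. A call has 1 to 8 rows; each row is the pose to reach, as a shift and turn from the pose commanded when the call began, along the tool's axes at that moment; what a row does not reach only later rows make up. A row lasts 1/10 s, in which the tool goes at most 50 mm and 8.59 degrees, less where a joint would pass 70% of its speed; a pose out of reach is approached as far as the arm can. A call with a gripper value outside its range is refused whole. The fingers move at their own pace and stop on an object; FORCE is the grip in N (left out, the last holds). Time passes only in rows, so rows that repeat a pose let the fingers close. It gives the time, the measured TCP pose, the force, the opening and the grip force at its end, in the units of the state.
- read_state(): the state, without advancing time (a new reading comes with each control period).
- eyes.get_image(name): name is "scene" or "top" or "wrist"; returns a dict with "frame" (400x640x3 uint8, red, green, blue), "K" (3x3 intrinsics, pixels), "R" (3x3) and "t" (3): a world point X has camera coordinates R X + t. Camera axes: x right, y down, z forward; pixel columns grow to the right and rows downward; lengths in m; the calibration is good to about 2 mm. The wrist camera is an equidistant fisheye: a pixel r from the principal point sees the ray r / f radians off the axis. A picture is of the moment at which its call begins. There is no depth.
- workorder.sign_off(): hands the job in; it is judged then, once.
The state is a dict: "time": time; "joints": joint angles; "joint_velocities": joint speeds; "joint_torque": joint torques, N m; "tcp_pos": TCP position; "tcp_rot": TCP orientation; "contact_force": force on the tool from outside, world axes, zero at the start; "ft_torque": the same for the moment, N m; "gripper_width": finger opening in m; "gripper_force": force on a finger pad.
Only numpy, scipy, OpenCV 4.12 (cv2) and the standard library are available. Lean on these libraries where they do the work, as an engineer would, in place of code of your own. Each camera call takes 0.05 s, during which the arm holds its last target. There are 200 camera calls.

TASK

The burner parts of the gas hob have been washed and lie beside it. Put the hob back together: seat each of the two loose flame rings fully home in the burner base it fits, and put each of the three black caps flat on top of the burner of its size, so that all three burners are complete.

Things in the scene. Friction and masses are not known exactly. Their poses are not given: they have to be found in the camera images.
- ring_large: Large flame ring: bright aluminium, dark slots round its outside, open at the top. Rim 62 mm across, at z 11 to 29 mm of its own frame; below it a tapered plug 11 mm high, 32 mm across at the foot, 44 mm at the top, on which it stands. Opening 52 mm across, 16 mm deep. 140 g. Loose, upright. Origin: centre of its underside, z up.
- ring_medium: Medium flame ring: bright aluminium, dark slots round its outside, open at the top. Rim 48 mm across, at z 11 to 29 mm of its own frame; below it a tapered plug 11 mm high, 20 mm across at the foot, 31 mm at the top, on which it stands. Opening 39 mm across, 16 mm deep. 90 g. Loose, upright. Origin: centre of its underside, z up.
- cap_large: Large cap: black, slightly domed disc. Rim 66 mm across, at z 8 to 18 mm of its own frame, dome to 20 mm; below it a dark tapered plug 8 mm high, 34 mm across at the foot, 45 mm at the top, on which it stands. It fits into the open top of the large flame ring. 160 g. Loose, upright. Origin: centre of its underside, z up.
- cap_medium: Medium cap: black, slightly domed disc. Rim 52 mm across, at z 8 to 18 mm of its own frame, dome to 20 mm; below it a dark tapered plug 8 mm high, 22 mm across at the foot, 32 mm at the top, on which it stands. It fits into the open top of the medium flame ring. 100 g. Loose, upright. Origin: centre of its underside, z up.
- cap_small: Small cap: black, slightly domed disc. Rim 38 mm across, at z 8 to 18 mm of its own frame, dome to 20 mm; below it a dark tapered plug 8 mm high, 13 mm across at the foot, 19 mm at the top, on which it stands. It fits into the open top of the small burner, whose flame ring is fixed. 60 g. Loose, upright. Origin: centre of its underside, z up.
- burner_large: Large burner base, fixed on the hob: dark round cup 14 mm high, 59 mm across the rim, tapered bore 51 mm wide at the mouth, 42 mm at the bottom, brass jet inside. Takes the large ring; home, the ring lies on the cup's rim, its origin 3 mm above this one, and the cap on it has its origin 24 mm above this one. Origin: centre of its underside, 8 mm above the worktop, z up.
- burner_medium: Medium burner base, fixed on the hob: dark round cup 14 mm high, 45 mm across the rim, tapered bore 38 mm wide at the mouth, 30 mm at the bottom, brass jet inside. Takes the medium ring; home, the ring lies on the cup's rim, its origin 3 mm above this one, and the cap on it has its origin 24 mm above this one. Origin: centre of its underside, 8 mm above the worktop, z up.
- burner_small: Small burner, fixed on the hob: dark base with its own slotted aluminium ring, 34 mm across, which does not come off; top rim 32 mm above this origin. Opening 26 mm across, 16 mm deep. Takes the small cap alone; home, the cap lies on the rim, its origin 24 mm above this one. Origin: centre of its underside, 8 mm above the worktop, z up.
- hob: Gas hob, fixed on the worktop: bright steel plate 250 mm (x) by 300 mm (y), 8 mm thick. Three black knobs, 20 mm high, stand in a row 101 mm in front of its centre, towards the robot. The three burners stand on it in varying places, centres at least 110 mm apart and 89 mm from the knobs' row. Origin: centre of its underside, on the worktop.
Things that resemble listed ones, but are neither listed nor needed, are in the scene too. Leave any purple look-alike of the cap_small alone.

How it is judged:
At the end, for the whole second after the job is handed in: Both flame rings sit fully home in the burner bases of their size (centred within 8 mm, height within 3 mm) and the three caps on the burners of their size (centred within 10 mm, height within 3 mm), all level within 4 degrees, released and at rest (horizontal distance between ring_large and burner_large below 0.008 m and z of ring_large in the frame of burner_large between 0 and 0.006 m and linear speed of each of ring_large, ring_medium, cap_large, cap_medium, cap_small below 0.02 m/s and angle between each of ring_large, ring_medium, cap_large, cap_medium, cap_small's own z axis and vertical below 0.07 rad and horizontal distance between ring_medium and burner_medium below 0.008 m and z of ring_medium in the frame of burner_medium between 0 and 0.006 m and horizontal distance between cap_large and burner_large below 0.01 m and z of cap_large in the frame of burner_large between 0.021 and 0.027 m and horizontal distance between cap_medium and burner_medium below 0.01 m and z of cap_medium in the frame of burner_medium between 0.021 and 0.027 m and horizontal distance between cap_small and burner_small below 0.01 m and z of cap_small in the frame of burner_small between 0.021 and 0.027 m); the robot touches nothing.
It also fails if it takes over 134 s, if anything falls off the work surface, if the arm or the gripper's body presses on something with over 40 N, if the wrist force passes 120 N, or if a joint passes its speed limit or range.

## Working session

There is one attempt and no reset: what is moved stays moved. The work goes in short steps, Python scripts to look and compute and a shell command to move; the robot and the scene stay as the last step left them, time stands still between calls to the robot, and variables do not carry over. Pictures are saved under pics/ and viewed, at most 14 in all, crops included, and the job is handed in when it is done.

```bash
mkdir -p pics; ls
cat > h.py <<'E'
import numpy as np,cv2,json,os
from cell import read_state,eyes,workorder
def grab(n,f):
    d=eyes.get_image(n); cv2.imwrite('pics/'+f+'.png',d['frame'][:,:,::-1])
    np.savez('pics/'+f+'.npz',**{k:np.array(d[k]) for k in ('frame','K','R','t')}); return d
def ray(d,u,v,z):
    K,R,t=d['K'],d['R'],d['t']; c=-R.T@t; r=R.T@np.linalg.inv(K)@np.array([u,v,1.]); return c+r*(z-c[2])/r[2]
def proj(d,X):
    p=d['K']@(d['R']@np.array(X)+d['t']); return p[:2]/p[2]
E
python3 - <<'E'
from h import *
for n in('top','scene'):
    d=grab(n,n+'0'); print(n,d['K'],d['R'],d['t'],-d['R'].T@d['t'])
s=read_state(); print(s)
E
```

```text
pics
top [[501.87767863   0.         324.88252492]
 [  0.         501.87767863 194.85776411]
 [  0.           0.           1.        ]] [[-1.53924374e-02 -9.99879146e-01 -2.18295023e-03]
 [-9.84677264e-01  1.55376241e-02 -1.73693028e-01]
 [ 1.73705955e-01 -5.24057601e-04 -9.84797424e-01]] [-0.04497412  0.52240691  1.11201589] [ 0.32054616 -0.05250289  1.18575065]
scene [[396.62739863   0.         308.75290276]
 [  0.         396.62739863 197.92254913]
 [  0.           0.           1.        ]] [[-0.9123766  -0.40920695  0.01089143]
 [-0.36062102  0.79088903 -0.49441584]
 [ 0.19370448 -0.45502112 -0.86915727]] [0.43566309 0.22719271 1.12341303] [0.26180913 0.50976879 1.08400528]
{'time': 0.1, 'joints': array([ 1.08784582e+00,  3.59447650e-01,  1.51131619e+00, -2.00702517e-05,
        1.27250877e+00, -1.15098325e-01]), 'joint_velocities': array([ 0.00036176, -0.00127248, -0.00122705, -0.00023202,  0.00087644,
        0.00178445]), 'joint_torque': array([ 3.65836922e-04, -5.28648913e+01, -2.79352462e+01,  1.12439986e-05,
        5.00472786e-03,  2.64914678e-05]), 'tcp_pos': array([0.21549471, 0.55931167, 0.23053196]), 'tcp_rot': array([ 1.82887872e-01,  9.83133420e-01, -8.05531402e-04, -2.38284453e-04]), 'contact_force': array([-0.99631163,  0.05733209,  0.53957877]), 'ft_torque': array([-0.00369013, -0.00223632, -0.02246303]), 'gripper_force': 0.0, 'gripper_width': 0.08547039064812006}
```

View pics/top0.png

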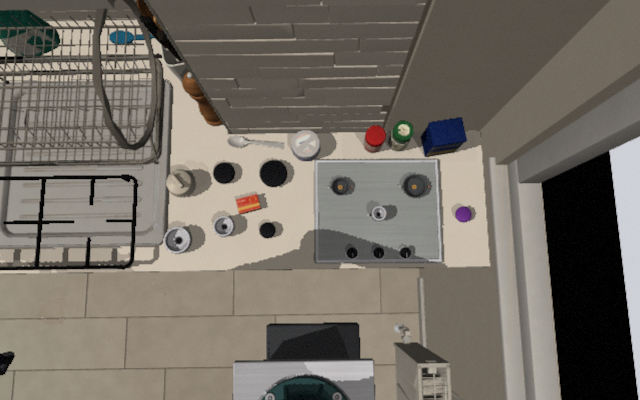

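View pics/scene0.png

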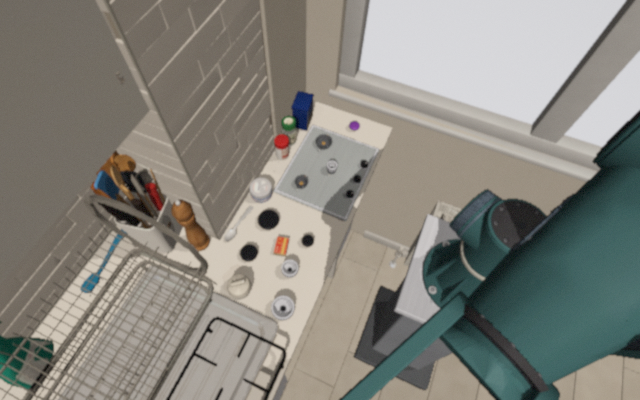

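The top view shows the caps: large (273,173), medium (224,173), small (267,230). The rings are large (178,239) and medium (223,226). The burners are medium (341,186), large (415,186) and small (379,213). The purple decoy is at (464,214). The scene view shows the same layout mirrored, with caps at (268,219), (249,252) and (307,240).

Run:
```python
import cv2,numpy as np
im=cv2.imread('pics/top0.png')
a=cv2.resize(im[150:260,155:295],None,fx=5.6,fy=5.4,interpolation=cv2.INTER_CUBIC)[:,:]
b=cv2.resize(im[155:270,310:445],None,fx=5.6,fy=5.2,interpolation=cv2.INTER_CUBIC)
cv2.imwrite('pics/c1.png',cv2.resize(im[150:260,155:295],None,fx=5,fy=5,interpolation=cv2.INTER_CUBIC)); cv2.imwrite('pics/c2.png',cv2.resize(im[155:270,310:445],None,fx=5,fy=5,interpolation=cv2.INTER_CUBIC))
```

```text
(no output)
```

View pics/c1.png

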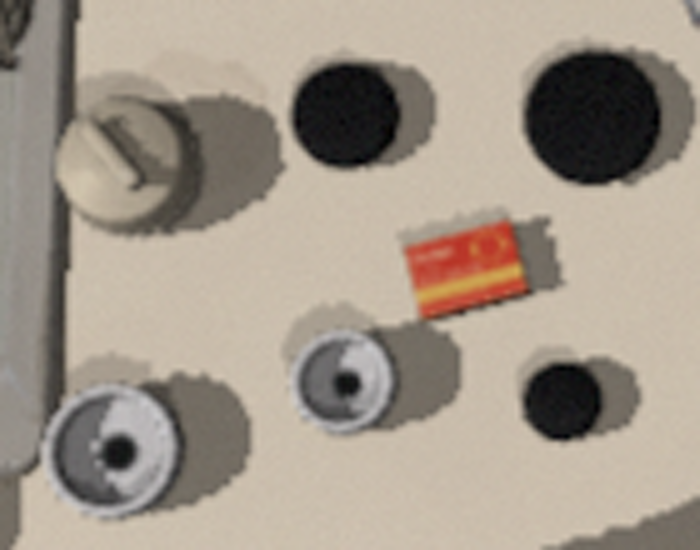

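View pics/c2.png

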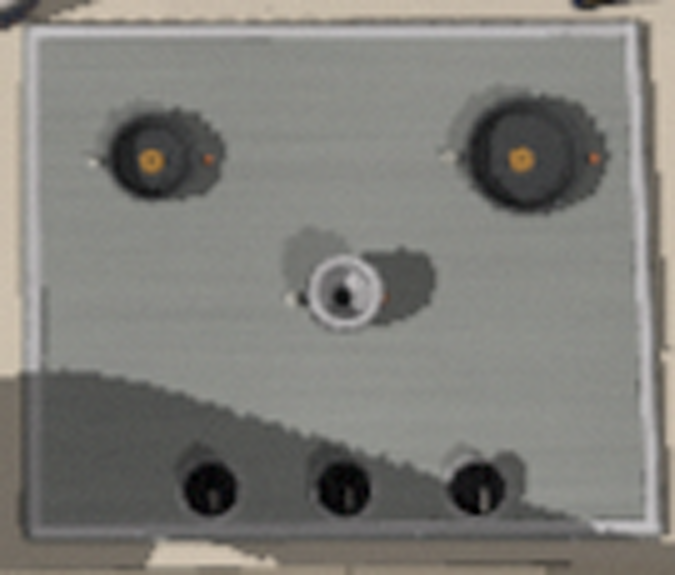

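The loose-parts crop shows rings at crop (115,450) and (345,381) and caps at (347,115), (594,117) and (563,401). The hob crop shows cups at (152,155) and (522,153) with brass jets, and the small ring at (345,290).

```bash
cat > m.py <<'E'
from h import *
d=dict(np.load('pics/top0.npz')); im=d['frame']; S=8
big=cv2.resize(im,None,fx=S,fy=S,interpolation=cv2.INTER_CUBIC)
hsv=cv2.cvtColor(big,cv2.COLOR_RGB2HSV); g=hsv[...,2]
def meas(name,u,v,mask,z,D,hw=17):
    y0,x0=int((v-hw)*S),int((u-hw)*S); m=mask[y0:y0+2*hw*S,x0:x0+2*hw*S].astype(np.uint8)
    m=cv2.morphologyEx(m,cv2.MORPH_OPEN,np.ones((9,9),np.uint8))
    cs,_=cv2.findContours(m,cv2.RETR_EXTERNAL,cv2.CHAIN_APPROX_NONE)
    c=max(cs,key=cv2.contourArea); c=cv2.convexHull(c); (cx,cy),(a,b),_=cv2.fitEllipse(c)
    U=(cx+x0+.5)/S-.5; V=(cy+y0+.5)/S-.5; X=ray(d,U,V,z)
    f=d['K'][0,0]/(d['R']@X+d['t'])[2]
    print(name,(round(U,1),round(V,1)),X.round(4),'r',np.hypot(X[0],X[1]).round(3),'diam mm',round(a/S/f*1e3,1),round(b/S/f*1e3,1),'exp',D)
blk=g<55; sat=hsv[...,1]
meas('cap_large',273.5,173,blk,.014,66); meas('cap_medium',224,173,blk,.014,52); meas('cap_small',267,230,blk,.014,38)
gry=(sat<30)
meas('ring_large',178,240,gry,.022,62); meas('ring_medium',224,226,gry,.022,48)
dk=g<72
meas('b_large',414.5,186,dk,.022,59); meas('b_medium',340.5,186,dk,.022,45)
meas('b_small',379,213,(g>155),.040,34,10)
br=(sat>110)&(g>90)
meas('jetL',414.5,187,br,.015,0,5);meas('jetM',340.5,187,br,.015,0,5)
# hsv samples
for u,v in[(171,245),(178,232),(160,230),(200,240),(415,178),(425,178),(405,186),(379,208),(395,205)]: print((u,v),hsv[v*S,u*S],end=' ')
E
python3 m.py
```

```text
cap_large (273.4, 173.0) [0.5821 0.0691 0.014 ] r 0.586 diam mm 63.1 63.9 exp 66
cap_medium (224.0, 172.6) [0.5851 0.1872 0.014 ] r 0.614 diam mm 49.0 50.6 exp 52
cap_small (267.3, 229.8) [0.4462 0.0829 0.014 ] r 0.454 diam mm 35.4 36.0 exp 38
ring_large (174.0, 237.4) [0.4311 0.2986 0.022 ] r 0.524 diam mm 67.1 87.0 exp 62
ring_medium (223.2, 225.8) [0.4563 0.185  0.022 ] r 0.492 diam mm 50.9 52.3 exp 48
b_large (414.9, 185.7) [ 0.5445 -0.2661  0.022 ] r 0.606 diam mm 53.6 59.0 exp 59
b_medium (340.6, 185.7) [ 0.5471 -0.0905  0.022 ] r 0.555 diam mm 40.9 44.5 exp 45
b_small (382.4, 212.3) [ 0.4799 -0.185   0.04  ] r 0.514 diam mm 14.1 23.0 exp 34
jetL (413.7, 186.4) [ 0.5441 -0.2644  0.015 ] r 0.605 diam mm 11.1 11.4 exp 0
jetM (339.9, 186.8) [ 0.546 -0.089  0.015] r 0.553 diam mm 11.1 11.6 exp 0
(171, 245) [165   5 107] (178, 232) [  0   3 189] (160, 230) [ 15  17 151] (200, 240) [ 19  35 116] (415, 178) [120   5  56] (425, 178) [45  7 77] (405, 186) [90  7 36] (379, 208) [  0   2 139] (395, 205) [ 36  10 132]
```

Run:
```python
from h import *
d=dict(np.load('pics/top0.npz')); s=dict(np.load('pics/scene0.npz'))
P={'rL':ray(d,177.6,239.6,.027),'rM':ray(d,(345.5/5-.5)+155,(381.5/5-.5)+150,.027),'bS':ray(d,378.6,212.6,.04),'bL':ray(d,414.9,185.7,.02),'bM':ray(d,340.3,185.8,.02),
'cL':np.array([.5821,.0691,.014]),'cM':np.array([.5851,.1872,.014]),'cS':np.array([.4462,.0829,.014])}
im=cv2.imread('pics/scene0.png'); im=cv2.resize(im[100:330,200:400],None,fx=3,fy=3) if 0 else im
S=4; x0,y0=220,115; c=cv2.resize(im[y0:y0+145*1+60,x0:x0+160],None,fx=S,fy=S,interpolation=cv2.INTER_CUBIC)[:600*2]
for k,X in P.items():
    p=proj(s,X); print(k,X.round(4),p.round(1)); q=((p-[x0,y0]+.5)*S-.5).astype(int); cv2.drawMarker(c,tuple(int(a) for a in q),(0,0,255),cv2.MARKER_CROSS,14,1)
c=cv2.resize(c,None,fx=.73,fy=.73,interpolation=cv2.INTER_AREA); cv2.imwrite('pics/sc.png',c); print(c.shape)
```

```text
rL [0.4254 0.2886 0.027 ] [282.2 306.9]
rM [0.4557 0.183  0.027 ] [289.1 267.6]
bS [ 0.4792 -0.1762  0.04  ] [331.1 165. ]
bL [ 0.5448 -0.2664  0.02  ] [323.  141.4]
bM [ 0.5474 -0.0899  0.02  ] [300.3 181.7]
cL [0.5821 0.0691 0.014 ] [267.7 219.5]
cM [0.5851 0.1872 0.014 ] [248.  252.7]
cS [0.4462 0.0829 0.014 ] [307.  240.6]
(599, 467, 3)
```

View pics/sc.png

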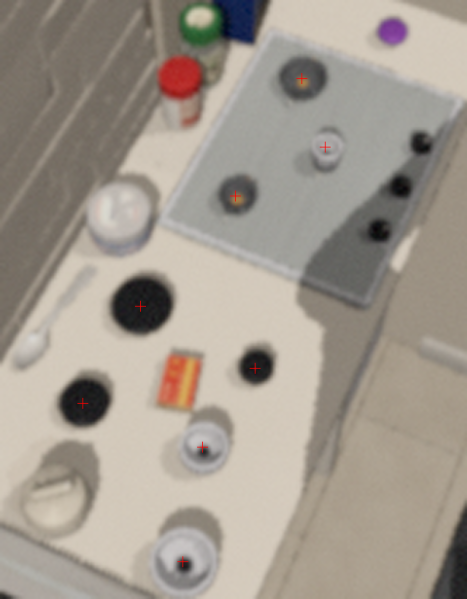

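Both views agree to about one pixel. Next I move over the large ring, turning so the fingers close along world x.

```bash
python3 -m creep '{"offset":[[-0.04,-0.025,0],[-0.08,-0.05,0],[-0.12,-0.075,0],[-0.16,-0.1,0],[-0.2,-0.125,0],[-0.235,-0.145,0],[-0.27,-0.165,0],[-0.293,-0.177,0]],"turn":[8.5,17,25.5,34,42.5,51,59.5,68],"claw":[-1,-1,-1,-1,-1,-1,-1,-1]}' 40
```

```text
time: 0.9
tcp_pos: [0.4267, 0.287, 0.231]
tcp_rot: [0.704, 0.71, -0.0, 0.0]
contact_force: [0.3, 0.6, -0.8]
gripper_width: 0.0855
gripper_force: 0.0
```

Run:
```python
from h import *
d=grab('wrist','w0'); s=read_state(); print(s['time'],s['tcp_pos'],s['tcp_rot']); print(d['K'],d['t'],-d['R'].T@d['t'])
```

```text
0.95 [0.42899105 0.28518134 0.23109781] [ 7.07033179e-01  7.07178627e-01 -2.36221498e-04  1.55463058e-03]
[[309.70691629   0.         319.64301667]
 [  0.         309.70691629 202.93715404]
 [  0.           0.           1.        ]] [-0.42934298  0.23099129  0.46388913] [0.42561279 0.36390822 0.37324262]
```

View pics/w0.png

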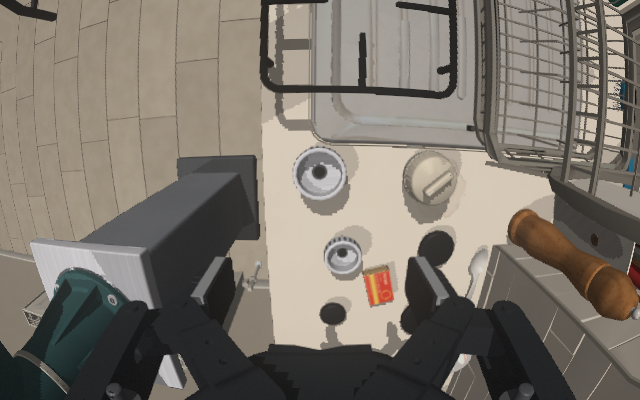

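The wrist view shows the large ring at about (320,172), the medium ring at (343,256) and the small cap at (333,313). The tray edge lies just beyond the large ring in +y.

```bash
cat >> h.py <<'E'
def wray(d,u,v,z):
    K,R,t=d['K'],d['R'],d['t']; c=-R.T@t; p=np.array([u-K[0,2],v-K[1,2]]); r=np.hypot(*p); th=r/K[0,0]
    q=R.T@np.array([*(p/r*np.sin(th)),np.cos(th)]); return c+q*(z-c[2])/q[2]
E
python3 - <<'E'
from h import *
d=dict(np.load('pics/w0.npz'))
print('rim L/R/T/B',[wray(d,u,v,.029).round(4) for u,v in((293,170),(348,170),(320,146),(320,197))])
print('rM',wray(d,343,252,.029),'cS',wray(d,333,312,.018)); print(read_state()['tcp_pos'])
E
```

```text
rim L/R/T/B [array([0.3964, 0.294 , 0.029 ]), array([0.4589, 0.2946, 0.029 ]), array([0.4268, 0.3216, 0.029 ]), array([0.4274, 0.2623, 0.029 ])]
rM [0.45657645 0.19152783 0.029     ] cS [0.44751914 0.08923208 0.018     ]
[0.42899105 0.28518134 0.23109781]
```

```bash
python3 -m creep '{"offset":[[0.005,-0.002,0.04],[0.005,-0.002,0.08],[0.005,-0.002,0.12],[0.005,-0.002,0.16],[0.005,-0.002,0.19],[0.005,-0.002,0.21],[0.005,-0.002,0.222],[0.005,-0.002,0.228]],"turn":[0,0,0,0,0,0,0,0],"claw":[-1,-1,-1,-1,-1,-1,-1,-1]}'
python3 -m creep '{"offset":[[0,0,0],[0,0,0],[0,0,0],[0,0,0],[0,0,0],[0,0,0],[0,0,0],[0,0,0]],"turn":[0,0,0,0,0,0,0,0],"claw":[-0.2,0.4,1,1,1,1,1,1]}' 40
```

```text
time: 1.75
tcp_pos: [0.4228, 0.2941, 0.0022]
tcp_rot: [0.701, 0.713, -0.001, -0.0]
contact_force: [0.5, 0.8, -0.9]
gripper_width: 0.085
gripper_force: 0.0
time: 2.55
tcp_pos: [0.4242, 0.2947, 0.0045]
tcp_rot: [0.701, 0.713, 0.001, 0.0]
contact_force: [-1.5, -0.2, 7.1]
gripper_width: 0.0614
gripper_force: 44.2
```

```bash
python3 -m creep '{"offset":[[0,0,-0.03],[0,0,-0.07],[0,0,-0.1],[-0.04,0,-0.11],[-0.085,0.01,-0.11],[-0.13,0.02,-0.11],[-0.175,0.03,-0.11],[-0.22,0.04,-0.11]],"turn":[0,0,0.9,0.9,0.9,0.9,0.9,0.9],"claw":[1,1,1,1,1,1,1,1]}'
python3 -m creep '{"offset":[[-0.045,0.01,0],[-0.09,0.02,0],[-0.135,0.03,0],[-0.18,0.04,0],[-0.225,0.055,0],[-0.27,0.065,0],[-0.31,0.076,0],[-0.336,0.079,0]],"turn":[0,0,0,0,0,0,0,0],"claw":[1,1,1,1,1,1,1,1]}'
python3 -m creep '{"offset":[[0,0,0],[0,0,0],[0,0,0]],"turn":[0,0,0],"claw":[1,1,1]}'
```

```text
time: 3.35
tcp_pos: [0.4672, 0.0733, 0.1139]
tcp_rot: [0.707, 0.707, 0.0, 0.0]
contact_force: [1.7, 0.6, -1.9]
gripper_width: 0.0614
gripper_force: 44.8
time: 4.15
tcp_pos: [0.5475, -0.2647, 0.1139]
tcp_rot: [0.707, 0.707, 0.0, 0.002]
contact_force: [1.3, 0.9, -0.7]
gripper_width: 0.061
gripper_force: 44.8
time: 4.45
tcp_pos: [0.5454, -0.2598, 0.1132]
tcp_rot: [0.707, 0.707, -0.0, -0.001]
contact_force: [-0.5, 0.5, -1.0]
gripper_width: 0.0614
gripper_force: 44.8
```

Run:
```python
from h import *
d=grab('wrist','w1');grab('top','t1'); print(read_state()['tcp_pos'])
```

```text
[ 0.54570546 -0.25958674  0.11333181]
```

View pics/w1.png

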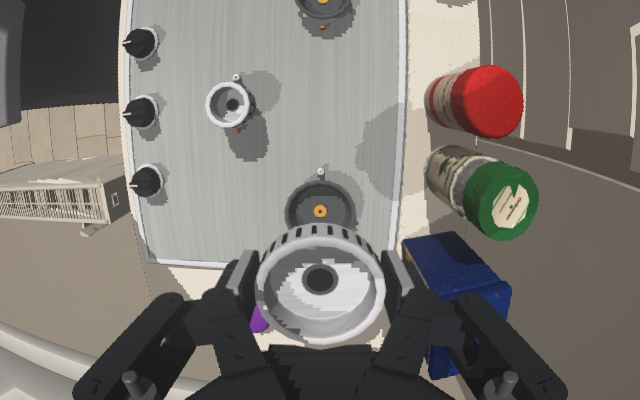

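The wrist view shows the ring held level, its opening centred at about (321,275). The burner_large jet is at (320,211), with its cup edges at u = 286 and 355, and the box and jars are well clear to the right.

Run:
```python
from h import *
d=dict(np.load('pics/w1.npz'))
print('jet z.018',wray(d,320,211,.018),'cup L,R',wray(d,286,212,.02),wray(d,355,212,.02))
print('ring top L,R,T,B',[wray(d,u,v,.139).round(4) for u,v in((257,280),(386,280),(321,229),(321,342))])
print('box left top',wray(d,403,240,.08)); print('bS L R T B',[wray(d,u,v,.04).round(4) for u,v in((206,104),(255,104),(230,82),(230,128))])
print('bM jet',wray(d,322,0,.018))
```

```text
jet z.018 [ 0.54557212 -0.26454248  0.018     ] cup L,R [ 0.51810248 -0.26477157  0.02      ] [ 0.57386119 -0.26470659  0.02      ]
ring top L,R,T,B [array([ 0.5174, -0.2556,  0.139 ]), array([ 0.5748, -0.2556,  0.139 ]), array([ 0.5457, -0.2308,  0.139 ]), array([ 0.546 , -0.2924,  0.139 ])]
box left top [ 0.59831613 -0.26288185  0.08      ]
bS L R T B [array([ 0.4639, -0.1767,  0.04  ]), array([ 0.5003, -0.1789,  0.04  ]), array([ 0.4824, -0.1622,  0.04  ]), array([ 0.4816, -0.1951,  0.04  ])]
bM jet [ 0.54684434 -0.096133    0.018     ]
```

Run:
```python
from h import *
w=dict(np.load('pics/w1.npz'));d=dict(np.load('pics/top0.npz'))
for z in(0,.02,.04,.06,.08,.1): print(z,[ray(d,u,v,z)[:2].round(3) for u,v in((423,135),(427,155),(466,150))],[wray(w,u,v,z)[:2].round(3) for u,v in((403,240),(455,233),(440,290))])
```

```text
0 [array([ 0.675, -0.296]), array([ 0.624, -0.303]), array([ 0.635, -0.399])] [array([ 0.623, -0.299]), array([ 0.675, -0.293]), array([ 0.67 , -0.358])]
0.02 [array([ 0.669, -0.292]), array([ 0.619, -0.299]), array([ 0.63 , -0.393])] [array([ 0.617, -0.29 ]), array([ 0.665, -0.285]), array([ 0.66 , -0.344])]
0.04 [array([ 0.663, -0.288]), array([ 0.614, -0.295]), array([ 0.625, -0.387])] [array([ 0.61 , -0.281]), array([ 0.655, -0.276]), array([ 0.651, -0.33 ])]
0.06 [array([ 0.657, -0.283]), array([ 0.609, -0.29 ]), array([ 0.619, -0.381])] [array([ 0.604, -0.272]), array([ 0.645, -0.268]), array([ 0.641, -0.317])]
0.08 [array([ 0.651, -0.279]), array([ 0.604, -0.286]), array([ 0.614, -0.375])] [array([ 0.598, -0.263]), array([ 0.634, -0.259]), array([ 0.631, -0.303])]
0.1 [array([ 0.645, -0.275]), array([ 0.599, -0.282]), array([ 0.609, -0.369])] [array([ 0.592, -0.254]), array([ 0.624, -0.25 ]), array([ 0.621, -0.289])]
```

```bash
python3 -m creep '{"offset":[[-0.004,0,0.02],[-0.004,0,0.045],[-0.004,0,0.065],[-0.004,0,0.077],[-0.004,0,0.086],[-0.004,0,0.092],[-0.004,0,0.096],[-0.004,0,0.098]],"turn":[0,0,0,0,0,0,0,0],"claw":[1,1,1,1,1,1,1,1]}'
python3 -m creep '{"offset":[[0,0,0],[0,0,0],[0,0,0],[0,0,0],[0,0,0],[0,0,0]],"turn":[0,0,0,0,0,0],"claw":[1,1,0,-0.9,-0.9,-0.9]}'
```

```text
time: 5.35
tcp_pos: [0.5463, -0.2647, 0.0156]
tcp_rot: [0.707, 0.707, 0.0, -0.0]
contact_force: [-1.3, 2.7, 2.8]
gripper_width: 0.0611
gripper_force: 45.2
time: 5.95
tcp_pos: [0.5465, -0.2656, 0.0156]
tcp_rot: [0.707, 0.707, -0.0, 0.001]
contact_force: [-0.6, 0.1, -0.0]
gripper_width: 0.081
gripper_force: 0.0
```

```bash
python3 -m creep '{"offset":[[0,0,-0.03],[0,0,-0.07],[0,0,-0.11],[0,0,-0.12],[0,0,-0.12],[0,0,-0.12]],"turn":[0,0,0,0,0,0],"claw":[-0.9,-0.9,-1,-1,-1,-1]}'
python3 - <<'E'
from h import *
d=grab('wrist','w2'); print(read_state()['tcp_pos'])
cv2.imwrite('pics/w2c.png',cv2.resize(d['frame'][130:300,220:420,::-1],None,fx=3,fy=3))
E
```

```text
time: 6.55
tcp_pos: [0.5455, -0.2647, 0.1345]
tcp_rot: [0.707, 0.707, -0.0, -0.001]
contact_force: [-1.1, 0.4, 0.8]
gripper_width: 0.0852
gripper_force: 0.0
[ 0.54502735 -0.26442597  0.13374861]
```

View pics/w2c.png

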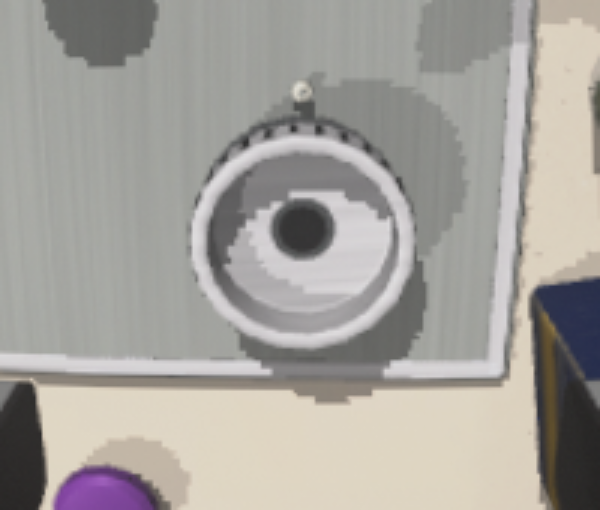

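The crop shows ring_large seated level in its cup. Its top rim spans crop u 191 to 413 and v 133 to 348, and the purple decoy is clear below.

```bash
python3 - <<'E'
from h import *
d=dict(np.load('pics/w2.npz'))
for z in(.04,.048):print(z,[wray(d,220+u/3,130+v/3,z).round(4)[:2] for u,v in((191,240),(413,240),(302,133),(302,348))])
E
python3 -m creep '{"offset":[[0.04,0.003,0],[0.085,0.006,0],[0.13,0.01,0],[0.175,0.015,0],[0.22,0.02,0],[0.265,0.025,0],[0.305,0.03,0],[0.334,0.036,0]],"turn":[0,0,0,0,0,0,0,0],"claw":[-1,-1,-1,-1,-1,-1,-1,-1]}'
python3 -m creep '{"offset":[[0,0,0.03],[0,0,0.06],[0,0,0.09],[0,0,0.107],[0,0,0.122],[0,0,0.13],[0,0,0.13]],"turn":[0,0,0,0,0,0,0],"claw":[-1,-1,-1,-1,-1,-1,-1]}'
```

```text
0.04 [array([ 0.5162, -0.2685]), array([ 0.5762, -0.2684]), array([ 0.5461, -0.239 ]), array([ 0.5462, -0.3006])]
0.048 [array([ 0.5171, -0.2658]), array([ 0.5752, -0.2657]), array([ 0.5461, -0.2373]), array([ 0.5462, -0.2967])]
time: 7.4
tcp_pos: [0.5802, 0.0717, 0.1331]
tcp_rot: [0.706, 0.708, -0.001, -0.002]
contact_force: [-0.0, 0.6, 0.2]
gripper_width: 0.0856
gripper_force: 0.0
time: 8.1
tcp_pos: [0.5799, 0.0689, 0.003]
tcp_rot: [0.707, 0.707, -0.002, -0.002]
contact_force: [0.3, -0.3, 0.6]
gripper_width: 0.0854
gripper_force: 0.0
```

```bash
python3 -m creep '{"offset":[[0,0,0],[0,0,0],[0,0,0],[0,0,0],[0,0,0],[0,0,0],[0,0,0]],"turn":[0,0,0,0,0,0,0],"claw":[-0.3,0.4,1,1,1,1,1]}' 40
python3 -m creep '{"offset":[[0,0,-0.02],[0,0,-0.05],[0,0,-0.085],[0,0,-0.12],[0,0,-0.12],[0,0,-0.12],[0,0,-0.12]],"turn":[0,0,0,0,0,0,0],"claw":[1,1,1,1,1,1,1]}'
python3 - <<'E'
from h import *
d=grab('wrist','w3'); print(read_state()['tcp_pos'])
E
```

```text
time: 8.8
tcp_pos: [0.5824, 0.069, 0.0063]
tcp_rot: [0.707, 0.707, 0.0, 0.0]
contact_force: [-1.8, -0.5, 6.9]
gripper_width: 0.0634
gripper_force: 44.1
time: 9.5
tcp_pos: [0.5807, 0.069, 0.124]
tcp_rot: [0.707, 0.707, -0.001, -0.001]
contact_force: [0.4, 0.5, -3.1]
gripper_width: 0.063
gripper_force: 45.1
[0.58050165 0.06900055 0.12364272]
```

View pics/w3.png

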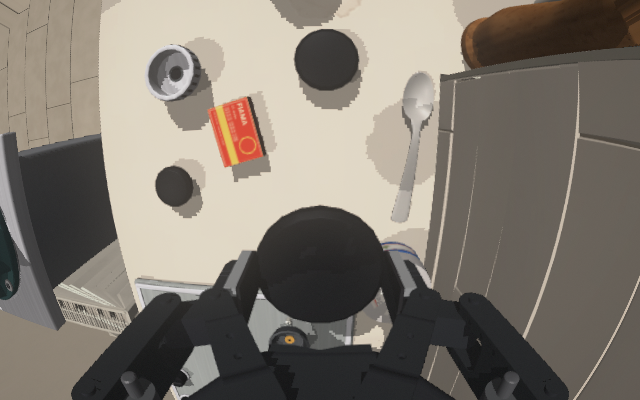

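The wrist view shows the large cap held level, with edges at u 257 to 384 and v 206 to 322. The medium cap is at (327,60), the small cap at (174,186) and the medium ring at (173,72).

Run:
```python
from h import *
d=dict(np.load('pics/w3.npz'))
print([wray(d,u,v,.137).round(4)[:2] for u,v in((257,262),(384,262),(320,206),(320,322))])
print('cM',[wray(d,u,v,.014).round(4)[:2] for u,v in((295,60),(359,60),(327,30),(327,90))])
print('rM',[wray(d,u,v,.029).round(4)[:2] for u,v in((147,73),(193,70),(170,44),(170,98))])
print('cS',[wray(d,u,v,.014).round(4)[:2] for u,v in((155,186),(193,186),(174,166),(174,207))])
print('bM',wray(d,289,340,.018))
```

```text
[array([0.5505, 0.0754]), array([0.6114, 0.0755]), array([0.5807, 0.1037]), array([0.5808, 0.0392])]
cM [array([0.5606, 0.1858]), array([0.6118, 0.1862]), array([0.5861, 0.2111]), array([0.5862, 0.1608])]
rM [array([0.4364, 0.1844]), array([0.4801, 0.1813]), array([0.4589, 0.2061]), array([0.4586, 0.1604])]
cS [array([0.4275, 0.0826]), array([0.4677, 0.082 ]), array([0.4505, 0.1007]), array([0.4453, 0.0622])]
bM [ 0.54799788 -0.08513438  0.018     ]
```

```bash
python3 -m creep '{"offset":[[-0.04,-0.004,0],[-0.085,-0.009,0],[-0.13,-0.013,0],[-0.175,-0.018,0],[-0.22,-0.023,0],[-0.265,-0.028,0],[-0.305,-0.032,0],[-0.338,-0.035,0]],"turn":[0,0,0,0,0,0,0,0],"claw":[1,1,1,1,1,1,1,1]}'
python3 -m creep '{"offset":[[0,0,0],[0,0,0.02],[0,0,0.04],[0,0,0.055],[0,0,0.066],[0,0,0.074],[0,0,0.08],[0,0,0.084]],"turn":[0,0,0,0,0,0,0,0],"claw":[1,1,1,1,1,1,1,1]}'
python3 -m creep '{"offset":[[0,0,0.001],[0,0,0.001]],"turn":[0,0],"claw":[1,1]}'
```

```text
time: 10.35
tcp_pos: [0.5457, -0.2709, 0.1235]
tcp_rot: [0.707, 0.707, -0.0, -0.001]
contact_force: [0.3, 0.5, -2.7]
gripper_width: 0.0628
gripper_force: 45.1
time: 11.15
tcp_pos: [0.5472, -0.2688, 0.0409]
tcp_rot: [0.707, 0.707, -0.0, -0.0]
contact_force: [0.3, -0.8, -3.0]
gripper_width: 0.0626
gripper_force: 45.1
time: 11.35
tcp_pos: [0.5473, -0.2691, 0.0406]
tcp_rot: [0.707, 0.707, 0.0, 0.0]
contact_force: [-0.9, -1.3, -1.7]
gripper_width: 0.0626
gripper_force: 45.1
```

```bash
python3 -m creep '{"offset":[[0,0,0.001],[0,0,0.002],[0,0,0.003],[0,0,0.003]],"turn":[0,0,0,0],"claw":[1,1,1,1]}'
```

```text
time: 11.75
tcp_pos: [0.5475, -0.2692, 0.0384]
tcp_rot: [0.707, 0.707, 0.0, 0.001]
contact_force: [-1.1, 0.7, 5.7]
gripper_width: 0.0626
gripper_force: 45.9
```

Contact at the expected height, so I release, lift and look.

```bash
python3 -m creep '{"offset":[[0,0,0],[0,0,0],[0,0,0],[0,0,0],[0,0,-0.02],[0,0,-0.05],[0,0,-0.08],[0,0,-0.1]],"turn":[0,0,0,0,0,0,0,0],"claw":[0,-0.9,-0.9,-0.9,-0.9,-1,-1,-1]}'
python3 - <<'E'
from h import *
d=grab('wrist','w4'); print(read_state()['tcp_pos'])
cv2.imwrite('pics/w4c.png',cv2.resize(d['frame'][130:300,220:420,::-1],None,fx=3,fy=3))
E
```

```text
time: 12.55
tcp_pos: [0.5479, -0.2694, 0.1393]
tcp_rot: [0.707, 0.707, 0.0, 0.001]
contact_force: [0.8, 0.4, 0.8]
gripper_width: 0.0854
gripper_force: 0.0
[ 0.5494074  -0.27038716  0.1422285 ]
```

View pics/w4c.png

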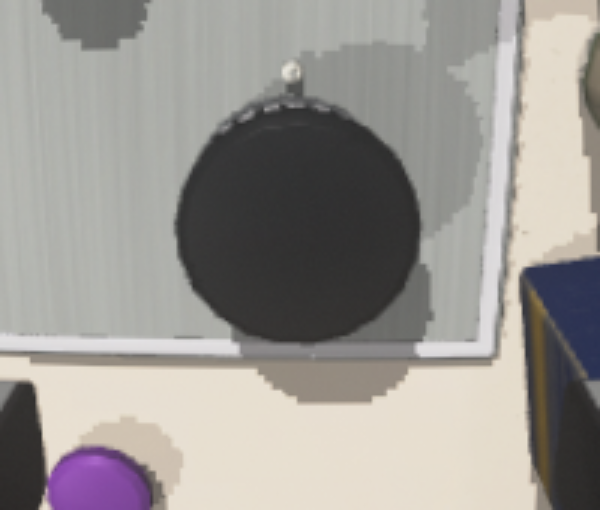

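The crop shows cap_large flat on the ring, edges at crop u 177 to 420 and v 106 to 343, with the slotted ring evenly visible behind.

```bash
python3 - <<'E'
from h import *
d=dict(np.load('pics/w4.npz'))
print([wray(d,220+u/3,130+v/3,.047).round(4)[:2] for u,v in((177,225),(420,225),(298,106),(298,343))])
E
python3 -m creep '{"offset":[[0.03,-0.005,0],[0.075,-0.015,0],[0.12,-0.024,0],[0.165,-0.033,0],[0.21,-0.042,0],[0.255,-0.051,0],[0.3,-0.06,0],[0.345,-0.069,0]],"turn":[0,0,0,0,0,0,0,0],"claw":[-1,-1,-1,-1,-1,-1,-1,-1]}'
python3 -m creep '{"offset":[[0.04,-0.008,0],[0.08,-0.016,0.01],[0.108,-0.021,0.04],[0.108,-0.021,0.08],[0.108,-0.021,0.105],[0.108,-0.021,0.122],[0.108,-0.021,0.132],[0.108,-0.021,0.135]],"turn":[0,0,0,0,0,0,0,0],"claw":[-1,-1,-1,-1,-1,-1,-1,-1]}'
```

```text
[array([ 0.5155, -0.2684]), array([ 0.5803, -0.2684]), array([ 0.5477, -0.2364]), array([ 0.5477, -0.3029])]
time: 13.4
tcp_pos: [0.4772, 0.0776, 0.137]
tcp_rot: [0.707, 0.707, -0.0, 0.0]
contact_force: [0.0, 0.2, 0.0]
gripper_width: 0.0854
gripper_force: 0.0
time: 14.2
tcp_pos: [0.4562, 0.1837, 0.0012]
tcp_rot: [0.707, 0.707, -0.001, -0.0]
contact_force: [-0.8, 0.6, 0.2]
gripper_width: 0.0852
gripper_force: 0.0
```

```bash
python3 -m creep '{"offset":[[0,0,0],[0,0,0],[0,0,0],[0,0,0],[0,0,0],[0,0,0],[0,0,0],[0,0,0]],"turn":[0,0,0,0,0,0,0,0],"claw":[-0.3,0.4,1,1,1,1,1,1]}' 40
python3 -m creep '{"offset":[[0,0,-0.02],[0,0,-0.05],[0,0,-0.085],[0,0,-0.12],[0,0,-0.12],[0,0,-0.12],[0,0,-0.12]],"turn":[0,0,0,0,0,0,0],"claw":[1,1,1,1,1,1,1]}'
python3 - <<'E'
from h import *
d=grab('wrist','w5'); print(read_state()['tcp_pos'])
cv2.imwrite('pics/w5c.png',cv2.resize(d['frame'][170:370,200:440,::-1],None,fx=2.5,fy=2.5))
E
```

```text
time: 15.0
tcp_pos: [0.4577, 0.1841, 0.0034]
tcp_rot: [0.707, 0.707, 0.001, 0.001]
contact_force: [-0.2, -0.4, 6.0]
gripper_width: 0.0472
gripper_force: 40.4
time: 15.7
tcp_pos: [0.456, 0.1837, 0.1216]
tcp_rot: [0.707, 0.707, -0.001, -0.0]
contact_force: [0.8, -0.4, -0.6]
gripper_width: 0.0474
gripper_force: 41.6
[0.45575378 0.18366088 0.12123825]
```

View pics/w5c.png

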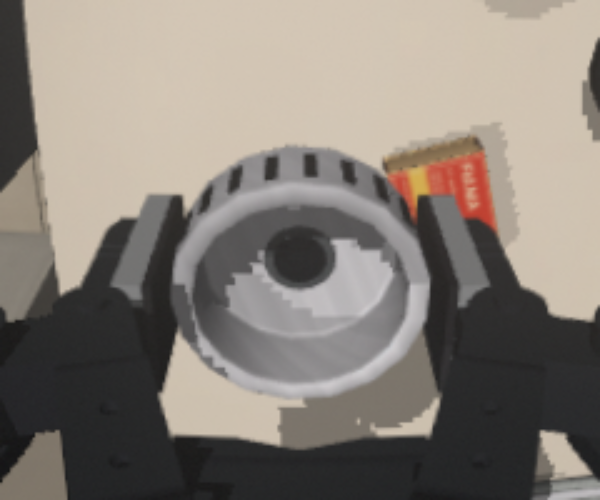

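The crop shows ring_medium held level, top rim at crop u 173 to 428 and v 182 to 397.

```bash
python3 - <<'E'
from h import *
d=dict(np.load('pics/w5.npz'))
print([wray(d,200+u/2.5,170+v/2.5,.147).round(4)[:2] for u,v in((173,285),(428,285),(300,182),(300,397))])
E
python3 -m creep '{"offset":[[-0.03,0.01,0],[-0.07,0.025,0],[-0.11,0.04,0],[-0.15,0.055,0],[-0.19,0.07,0],[-0.23,0.08,0],[-0.26,0.088,0],[-0.272,0.091,0]],"turn":[0,0,0,0,0,0,0,0],"claw":[1,1,1,1,1,1,1,1]}'
python3 -m creep '{"offset":[[0,0,0],[0,0,0.03],[0,0,0.05],[0,0,0.05],[0,0,0.05]],"turn":[0,0,0,0,0],"claw":[1,1,1,1,1]}'
python3 - <<'E'
from h import *
d=grab('wrist','w6'); print(read_state()['tcp_pos'])
cv2.imwrite('pics/w6c.png',cv2.resize(d['frame'][150:350,200:440,::-1],None,fx=2.5,fy=2.5))
E
```

```text
[array([0.4333, 0.1857]), array([0.4789, 0.1857]), array([0.4559, 0.2064]), array([0.456 , 0.1597])]
time: 16.55
tcp_pos: [0.5483, -0.0908, 0.1209]
tcp_rot: [0.708, 0.706, -0.001, -0.0]
contact_force: [-0.3, 0.5, -1.3]
gripper_width: 0.0473
gripper_force: 41.6
time: 17.05
tcp_pos: [0.5471, -0.0865, 0.0719]
tcp_rot: [0.707, 0.708, -0.0, -0.001]
contact_force: [0.7, 0.4, -0.9]
gripper_width: 0.0471
gripper_force: 41.6
[ 0.5479832  -0.08697336  0.07268968]
```

View pics/w6c.png

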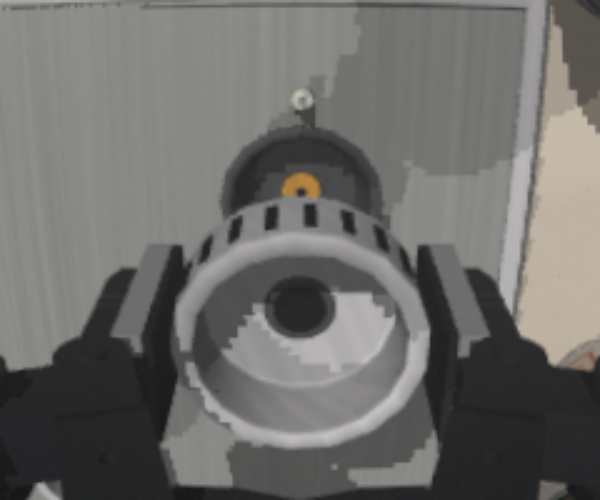

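The crop shows the burner_medium jet at crop (301,187), in line with the held ring centred at crop u 302.

Run:
```python
from h import *
d=dict(np.load('pics/w6.npz'))
print(wray(d,320.4,224.8,.018),[wray(d,200+u/2.5,150+v/2.5,.022).round(4)[:2] for u,v in((222,195),(384,195),(302,124))])
print([wray(d,200+u/2.5,150+v/2.5,.098).round(4)[:2] for u,v in((175,335),(430,335),(302,233),(302,448))])
```

```text
[ 0.5473544  -0.08706418  0.018     ] [array([ 0.5261, -0.0879]), array([ 0.5697, -0.0878]), array([ 0.5476, -0.0679])]
[array([ 0.5249, -0.0841]), array([ 0.5702, -0.084 ]), array([ 0.5473, -0.0638]), array([ 0.5475, -0.1102])]
```

```bash
python3 -m creep '{"offset":[[-0.002,0,0.02],[-0.002,0,0.035],[-0.002,0,0.045],[-0.002,0,0.051],[-0.002,0,0.055],[-0.002,0,0.057],[-0.002,0,0.058],[-0.002,0,0.058]],"turn":[0,0,0,0,0,0,0,0],"claw":[1,1,1,1,1,1,1,1]}'
```

```text
time: 17.9
tcp_pos: [0.5483, -0.0901, 0.0147]
tcp_rot: [0.707, 0.707, 0.0, 0.0]
contact_force: [-0.4, -0.1, -0.7]
gripper_width: 0.0471
gripper_force: 41.6
```

```bash
python3 -m creep '{"offset":[[0,0,0.001],[0,0,0.002],[0,0,0.002]],"turn":[0,0,0],"claw":[1,1,1]}'
```

```text
time: 18.2
tcp_pos: [0.5484, -0.0901, 0.0144]
tcp_rot: [0.707, 0.707, 0.0, 0.001]
contact_force: [-4.9, 0.9, 19.2]
gripper_width: 0.0469
gripper_force: 43.1
```

```bash
python3 -m creep '{"offset":[[0,0,0],[0,0,0],[0,0,0],[0,0,0],[0,0,-0.03],[0,0,-0.06],[0,0,-0.1],[0,0,-0.12]],"turn":[0,0,0,0,0,0,0,0],"claw":[0.2,-0.5,-0.8,-0.8,-0.8,-1,-1,-1]}'
python3 -m creep '{"offset":[[0.03,0.005,0],[0.07,0.011,0],[0.11,0.017,0],[0.15,0.023,0],[0.19,0.029,0],[0.23,0.034,0],[0.26,0.037,0],[0.276,0.038,0]],"turn":[0,0,0,0,0,0,0,0],"claw":[-1,-1,-1,-1,-1,-1,-1,-1]}'
python3 - <<'E'
from h import *
d=grab('top','t2'); m=cv2.imread('pics/t2.png'); cv2.imwrite('pics/t2c.png',cv2.resize(m[150:270,310:450],None,fx=4,fy=4,interpolation=cv2.INTER_CUBIC)); print(read_state()['tcp_pos'])
E
```

```text
time: 19.0
tcp_pos: [0.5494, -0.0904, 0.135]
tcp_rot: [0.707, 0.707, 0.001, 0.002]
contact_force: [0.7, 0.1, 0.8]
gripper_width: 0.0854
gripper_force: 0.0
time: 19.8
tcp_pos: [0.5859, 0.1885, 0.1319]
tcp_rot: [0.706, 0.708, 0.0, -0.0]
contact_force: [-0.5, 0.0, 0.0]
gripper_width: 0.0854
gripper_force: 0.0
[0.58597151 0.18971707 0.1319917 ]
```

View pics/t2c.png

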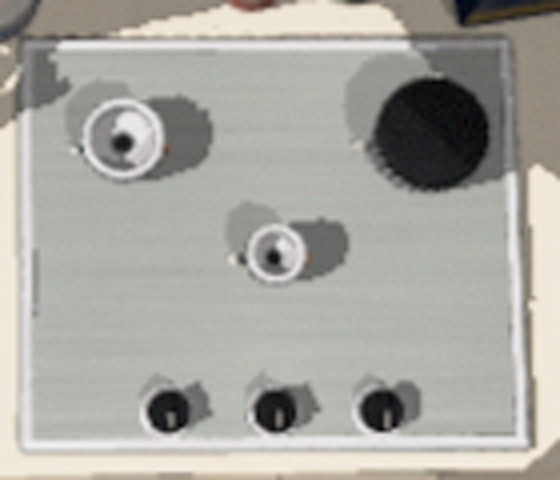

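The top view shows ring_medium seated at crop (123,139), cap_large at (432,133) and the small burner open at (276,252).

```bash
python3 - <<'E'
from h import *
d=dict(np.load('pics/t2.npz'))
for n,u,v,z in(('rM',123.5,139,.04),('cL',432,133,.047),('bS',276.5,252.5,.04)): print(n,ray(d,310+(u+.5)/4-.5,150+(v+.5)/4-.5,z))
E
python3 -m creep '{"offset":[[-0.001,0,0.03],[-0.001,0,0.06],[-0.001,0,0.09],[-0.001,0,0.107],[-0.001,0,0.122],[-0.001,0,0.13],[-0.001,0,0.13]],"turn":[0,0,0,0,0,0,0],"claw":[-1,-1,-1,-1,-1,-1,-1]}'
python3 -m creep '{"offset":[[0,0,0],[0,0,0],[0,0,0],[0,0,0],[0,0,0],[0,0,0],[0,0,0],[0,0,0]],"turn":[0,0,0,0,0,0,0,0],"claw":[-0.3,0.4,1,1,1,1,1,1]}' 40
python3 -m creep '{"offset":[[0,0,-0.02],[0,0,-0.05],[0,0,-0.085],[0,0,-0.12],[0,0,-0.12],[0,0,-0.12],[0,0,-0.12]],"turn":[0,0,0,0,0,0,0],"claw":[1,1,1,1,1,1,1]}'
python3 - <<'E'
from h import *
d=grab('wrist','w7'); print(read_state()['tcp_pos'])
cv2.imwrite('pics/w7c.png',cv2.resize(d['frame'][150:350,200:440,::-1],None,fx=2.5,fy=2.5))
E
```

```text
rM [ 0.54683148 -0.08982468  0.04      ]
cL [ 0.54616151 -0.26801061  0.047     ]
bS [ 0.47884541 -0.17651774  0.04      ]
time: 20.55
tcp_pos: [0.5853, 0.1843, 0.0014]
tcp_rot: [0.707, 0.707, -0.001, -0.0]
contact_force: [0.3, -0.1, 0.2]
gripper_width: 0.0852
gripper_force: 0.0
time: 21.35
tcp_pos: [0.5867, 0.1852, 0.0037]
tcp_rot: [0.707, 0.707, 0.001, 0.001]
contact_force: [-1.5, -0.5, 4.8]
gripper_width: 0.0496
gripper_force: 40.7
time: 22.05
tcp_pos: [0.5849, 0.1848, 0.1214]
tcp_rot: [0.707, 0.707, -0.001, -0.0]
contact_force: [0.6, -0.3, -1.7]
gripper_width: 0.0496
gripper_force: 42.1
[0.58464231 0.18480133 0.12097548]
```

View pics/w7c.png

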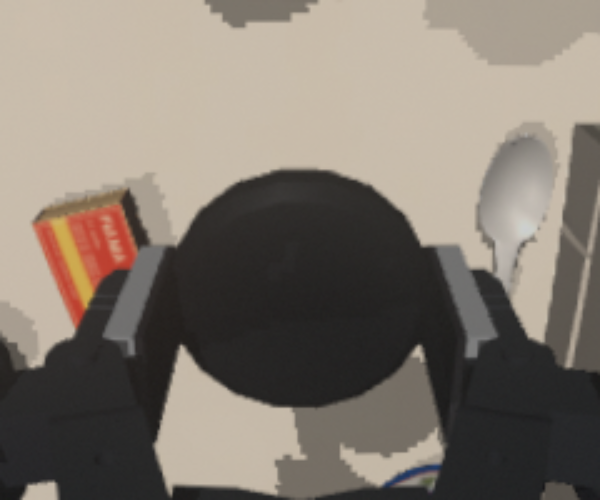

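The crop shows cap_medium held level, edges at crop u 175 to 428 and v 170 to 407. My picture allowance is now used up, so I continue with numeric checks.

Run:
```python
from h import *
d=dict(np.load('pics/w7.npz'))
print([wray(d,200+u/2.5,150+v/2.5,.134).round(4)[:2] for u,v in((175,290),(428,290),(302,170),(302,407))])
```

```text
[array([0.5608, 0.189 ]), array([0.6095, 0.189 ]), array([0.5852, 0.2138]), array([0.5853, 0.161 ])]
```

```bash
python3 -m creep '{"offset":[[-0.03,-0.005,0],[-0.07,-0.011,0],[-0.11,-0.017,0],[-0.15,-0.023,0],[-0.19,-0.029,0],[-0.23,-0.034,0],[-0.26,-0.037,0],[-0.277,-0.0385,0]],"turn":[0,0,0,0,0,0,0,0],"claw":[1,1,1,1,1,1,1,1]}'
python3 -m creep '{"offset":[[0,0,0],[0,0,0.02],[0,0,0.04],[0,0,0.055],[0,0,0.066],[0,0,0.074],[0,0,0.08],[0,0,0.082]],"turn":[0,0,0,0,0,0,0,0],"claw":[1,1,1,1,1,1,1,1]}'
python3 -m creep '{"offset":[[0,0,0],[0,0,0.001],[0,0,0.001],[0,0,0.001]],"turn":[0,0,0,0],"claw":[1,1,1,1]}'
```

```text
time: 22.9
tcp_pos: [0.5462, -0.0942, 0.1209]
tcp_rot: [0.708, 0.707, -0.001, -0.001]
contact_force: [-0.2, 0.5, -0.7]
gripper_width: 0.0494
gripper_force: 42.1
time: 23.7
tcp_pos: [0.5474, -0.0917, 0.0398]
tcp_rot: [0.707, 0.707, -0.0, -0.0]
contact_force: [0.1, 0.5, -0.5]
gripper_width: 0.0497
gripper_force: 42.1
time: 24.1
tcp_pos: [0.5478, -0.0921, 0.0397]
tcp_rot: [0.707, 0.707, 0.0, 0.0]
contact_force: [-0.2, -0.6, -0.1]
gripper_width: 0.0496
gripper_force: 42.1
```

```bash
python3 -m creep '{"offset":[[0,0,0.001],[0,0,0.002],[0,0,0.002]],"turn":[0,0,0],"claw":[1,1,1]}'
python3 -m creep '{"offset":[[0,0,0.001],[0,0,0.0015],[0,0,0.0015]],"turn":[0,0,0],"claw":[1,1,1]}'
```

```text
time: 24.4
tcp_pos: [0.5475, -0.092, 0.0372]
tcp_rot: [0.707, 0.707, -0.0, -0.0]
contact_force: [-0.0, 0.2, -1.0]
gripper_width: 0.0496
gripper_force: 42.1
time: 24.7
tcp_pos: [0.5476, -0.092, 0.0359]
tcp_rot: [0.707, 0.707, -0.0, 0.0]
contact_force: [0.5, -0.2, -0.2]
gripper_width: 0.0495
gripper_force: 42.2
```

```bash
python3 -m creep '{"offset":[[0,0,0.0005],[0,0,0.001],[0,0,0.001]],"turn":[0,0,0],"claw":[1,1,1]}'
python3 -m creep '{"offset":[[0,0,0.0005],[0,0,0.001],[0,0,0.001]],"turn":[0,0,0],"claw":[1,1,1]}'
```

```text
time: 25.0
tcp_pos: [0.5477, -0.092, 0.0357]
tcp_rot: [0.707, 0.707, 0.0, 0.0]
contact_force: [-2.2, 0.9, 10.0]
gripper_width: 0.0494
gripper_force: 43.0
time: 25.3
tcp_pos: [0.5477, -0.092, 0.0356]
tcp_rot: [0.707, 0.707, 0.0, 0.0]
contact_force: [-4.8, 1.2, 17.9]
gripper_width: 0.0496
gripper_force: 43.7
```

```bash
python3 -m creep '{"offset":[[0,0,0],[0,0,0],[0,0,0],[0,0,0],[0,0,-0.02],[0,0,-0.05],[0,0,-0.08],[0,0,-0.1]],"turn":[0,0,0,0,0,0,0,0],"claw":[0.2,-0.5,-0.8,-0.8,-0.8,-1,-1,-1]}'
python3 -m creep '{"offset":[[0.02,-0.011,0],[0.04,-0.023,0],[0.065,-0.037,0],[0.09,-0.05,0],[0.115,-0.064,0],[0.14,-0.08,0],[0.165,-0.095,0],[0.174,-0.1,0]],"turn":[0,0,0,0,0,0,0,0],"claw":[-1,-1,-1,-1,-1,-1,-1,-1]}'
python3 - <<'E'
from h import *
d=grab('wrist','w8'); t=grab('top','t3'); print(read_state()['tcp_pos'])
def blobs(im,roi,thr,S=6):
    x,y,w,h=roi; g=cv2.resize(im[y:y+h,x:x+w].max(2),None,fx=S,fy=S,interpolation=cv2.INTER_CUBIC); m=(g<thr).astype(np.uint8)
    out=[]
    for c in cv2.findContours(m,cv2.RETR_EXTERNAL,cv2.CHAIN_APPROX_NONE)[0]:
        if cv2.contourArea(c)>40*S*S:
            (cx,cy),ab,_=cv2.fitEllipse(cv2.convexHull(c)); out.append(((cx+.5)/S-.5+x,(cy+.5)/S-.5+y,ab[0]/S,ab[1]/S))
    return out
for u,v,a,b in blobs(t['frame'],(320,160,120,50),55): 
    X=ray(t,u,v,.046); f=t['K'][0,0]/(t['R']@X+t['t'])[2]; print('top',round(u,1),round(v,1),X.round(4),(np.array([a,b])/f*1e3).round(1))
for u,v,a,b in blobs(d['frame'],(230,140,180,110),60): print('w8',np.round([u,v,a,b],1),wray(d,u,v,.014).round(4),(wray(d,u+a/2,v,.014)-wray(d,u-a/2,v,.014)).round(4))
E
```

```text
time: 26.1
tcp_pos: [0.5482, -0.0922, 0.1354]
tcp_rot: [0.707, 0.707, 0.0, 0.001]
contact_force: [0.1, -0.7, 0.1]
gripper_width: 0.0853
gripper_force: 0.0
time: 26.9
tcp_pos: [0.4451, 0.0835, 0.1334]
tcp_rot: [0.706, 0.708, -0.001, -0.001]
contact_force: [0.1, -0.5, 0.6]
gripper_width: 0.0853
gripper_force: 0.0
[0.44667841 0.08273288 0.13363258]
top 340.4 184.1 [ 0.5464 -0.0895  0.046 ] [49.9 51. ]
top 417.0 183.4 [ 0.5451 -0.2667  0.046 ] [64.1 70.1]
w8 [321.7 198.1  40.7  41.7] [0.4467 0.0824 0.014 ] [0.0359 0.0001 0.    ]
```

```bash
python3 -m creep '{"offset":[[0,0,0.03],[0,0,0.06],[0,0,0.09],[0,0,0.107],[0,0,0.122],[0,0,0.13],[0,0,0.13]],"turn":[0,0,0,0,0,0,0],"claw":[-0.6,-0.6,-0.6,-0.6,-0.6,-0.6,-0.6]}'
python3 -m creep '{"offset":[[0,0,0],[0,0,0],[0,0,0],[0,0,0],[0,0,0],[0,0,0],[0,0,0],[0,0,0]],"turn":[0,0,0,0,0,0,0,0],"claw":[-0.3,0.4,1,1,1,1,1,1]}' 35
python3 -m creep '{"offset":[[0,0,-0.02],[0,0,-0.05],[0,0,-0.085],[0,0,-0.12],[0,0,-0.12],[0,0,-0.12],[0,0,-0.12]],"turn":[0,0,0,0,0,0,0],"claw":[1,1,1,1,1,1,1]}'
```

```text
time: 27.7
tcp_pos: [0.4477, 0.0812, 0.0029]
tcp_rot: [0.707, 0.707, -0.001, -0.0]
contact_force: [0.5, 0.1, -0.4]
gripper_width: 0.0683
gripper_force: 0.0
time: 28.5
tcp_pos: [0.4483, 0.0819, 0.0047]
tcp_rot: [0.707, 0.707, 0.001, 0.001]
contact_force: [-0.4, -2.0, 6.6]
gripper_width: 0.0356
gripper_force: 34.7
time: 29.2
tcp_pos: [0.4465, 0.0819, 0.1231]
tcp_rot: [0.707, 0.707, -0.001, -0.001]
contact_force: [-0.2, -0.2, -0.8]
gripper_width: 0.0356
gripper_force: 35.5
```

```bash
python3 -m creep '{"offset":[[-0.03,0.004,0],[-0.065,0.008,0],[-0.1,0.013,0],[-0.135,0.018,0],[-0.17,0.023,0],[-0.205,0.028,0],[-0.24,0.031,0],[-0.259,0.033,0]],"turn":[0,0,0,0,0,0,0,0],"claw":[1,1,1,1,1,1,1,1]}'
python3 -m creep '{"offset":[[0,0,0],[0,0,0],[0,0,0]],"turn":[0,0,0],"claw":[1,1,1]}'
python3 - <<'E'
from h import *
d=grab('wrist','w9'); print(read_state()['tcp_pos'])
im=d['frame']; hsv=cv2.cvtColor(im,cv2.COLOR_RGB2HSV); K=d['K']
# cap held: black blob; burner ring: bright blob
def rep(m,roi,z,n,amin,S=6):
    x,y,w,h=roi; m=(cv2.resize(m[y:y+h,x:x+w],None,fx=S,fy=S,interpolation=cv2.INTER_CUBIC)>127).astype(np.uint8)
    for c in cv2.findContours(m,cv2.RETR_EXTERNAL,cv2.CHAIN_APPROX_NONE)[0]:
        if cv2.contourArea(c)>amin*S*S:
            b=cv2.boundingRect(c); u0,v0,u1,v1=b[0]/S+x-.5,b[1]/S+y-.5,(b[0]+b[2])/S+x-.5,(b[1]+b[3])/S+y-.5
            um,vm=(u0+u1)/2,(v0+v1)/2
            print(n,np.round([u0,u1,v0,v1],1),[wray(d,a,b_,z).round(4)[:2] for a,b_ in((u0,vm),(u1,vm),(um,v0),(um,v1))])
roi=(270,160,100,140)
rep((im.max(2)>178).astype(np.uint8)*255,roi,.04,'bright',30)
rep((im.max(2)<62).astype(np.uint8)*255,roi,.137,'dark',60)
for v in range(170,300,6): print(v,im.max(2)[v,320],end='; ')
E
```

```text
time: 30.0
tcp_pos: [0.48, -0.1793, 0.1222]
tcp_rot: [0.707, 0.707, -0.001, -0.001]
contact_force: [1.3, 0.5, -0.6]
gripper_width: 0.0357
gripper_force: 35.5
time: 30.3
tcp_pos: [0.4795, -0.1756, 0.1229]
tcp_rot: [0.707, 0.707, -0.0, -0.001]
contact_force: [-0.3, 0.4, -0.4]
gripper_width: 0.036
gripper_force: 35.5
[ 0.47972265 -0.1755306   0.12312926]
bright [284.5 297.5 287.5 299.5] [array([ 0.4487, -0.2523]), array([ 0.4601, -0.252 ]), array([ 0.4547, -0.2458]), array([ 0.4542, -0.2586])]
bright [334.3 369.5 159.5 249.5] [array([ 0.4905, -0.1708]), array([ 0.5176, -0.1707]), array([ 0.503, -0.136]), array([ 0.5054, -0.209 ])]
bright [303.5 332.5 159.5 192.5] [array([ 0.4672, -0.1486]), array([ 0.4888, -0.1485]), array([ 0.478 , -0.1361]), array([ 0.478 , -0.1613])]
bright [269.5 341.5 159.5 249.5] [array([ 0.4406, -0.1709]), array([ 0.4959, -0.1708]), array([ 0.4688, -0.1361]), array([ 0.4679, -0.2089])]
dark [269.5 369.5 232.5 299.5] [array([ 0.4555, -0.1706]), array([ 0.503 , -0.1705]), array([ 0.4792, -0.1531]), array([ 0.4793, -0.1896])]
dark [314.5 324.5 202.5 211.5] [array([ 0.477, -0.141]), array([ 0.4814, -0.141 ]), array([ 0.4792, -0.139 ]), array([ 0.4792, -0.1431])]
170 181; 176 233; 182 90; 188 173; 194 233; 200 141; 206 52; 212 95; 218 205; 224 178; 230 233; 236 47; 242 59; 248 51; 254 50; 260 49; 266 46; 272 44; 278 46; 284 46; 290 43; 296 45;
```

```bash
python3 -m creep '{"offset":[[-0.003,0,0],[-0.003,0,0.02],[-0.003,0,0.04],[-0.003,0,0.055],[-0.003,0,0.066],[-0.003,0,0.074],[-0.003,0,0.08],[-0.003,0,0.083]],"turn":[0,0,0,0,0,0,0,0],"claw":[1,1,1,1,1,1,1,1]}'
python3 -m creep '{"offset":[[0,0,0.0005],[0,0,0.001],[0,0,0.002],[0,0,0.002]],"turn":[0,0,0,0],"claw":[1,1,1,1]}'
python3 -m creep '{"offset":[[0,0,0.0005],[0,0,0.001],[0,0,0.001]],"turn":[0,0,0],"claw":[1,1,1]}'
```

```text
time: 31.15
tcp_pos: [0.4806, -0.18, 0.0405]
tcp_rot: [0.707, 0.707, -0.0, -0.0]
contact_force: [-0.2, 0.4, -0.3]
gripper_width: 0.0356
gripper_force: 35.5
time: 31.55
tcp_pos: [0.4807, -0.1801, 0.039]
tcp_rot: [0.707, 0.707, 0.0, 0.0]
contact_force: [-0.1, 0.6, -0.2]
gripper_width: 0.0359
gripper_force: 35.5
time: 31.85
tcp_pos: [0.4805, -0.18, 0.0378]
tcp_rot: [0.707, 0.707, -0.0, -0.0]
contact_force: [-0.5, 0.3, -0.3]
gripper_width: 0.0357
gripper_force: 35.5
```

```bash
python3 -m creep '{"offset":[[0,0,0.0005],[0,0,0.001],[0,0,0.001]],"turn":[0,0,0],"claw":[1,1,1]}'
python3 -m creep '{"offset":[[0,0,0.0005],[0,0,0.001],[0,0,0.001]],"turn":[0,0,0],"claw":[1,1,1]}'
```

```text
time: 32.15
tcp_pos: [0.4806, -0.1801, 0.0371]
tcp_rot: [0.707, 0.707, -0.0, 0.0]
contact_force: [-0.6, 0.6, 3.3]
gripper_width: 0.0356
gripper_force: 35.8
time: 32.45
tcp_pos: [0.4806, -0.1801, 0.0369]
tcp_rot: [0.707, 0.707, -0.0, 0.0]
contact_force: [-3.6, 1.3, 14.0]
gripper_width: 0.0356
gripper_force: 36.6
```

Contact at the expected 0.037. I release, lift well clear, and check all three numerically from two cameras.

```bash
python3 -m creep '{"offset":[[0,0,0],[0,0,0],[0,0,0],[0,0,0],[0,0,-0.02],[0,0,-0.05],[0,0,-0.08],[0,0,-0.12]],"turn":[0,0,0,0,0,0,0,0],"claw":[0.2,-0.4,-0.7,-0.7,-0.7,-0.7,-0.7,-0.7]}'
python3 -m creep '{"offset":[[0.02,0,-0.03],[0.06,0,-0.05],[0.1,0,-0.07],[0.15,0,-0.09],[0.2,0,-0.1],[0.25,0,-0.1],[0.29,0,-0.1],[0.3,0,-0.1]],"turn":[0,0,0,0,0,0,0,0],"claw":[-0.7,-0.7,-0.7,-0.7,-0.7,-0.7,-0.7,-0.7]}'
python3 - <<'E'
from h import *
t=grab('top','t4'); s=grab('scene','s4'); S=6
exp={'L':(.5455,-.267,66),'M':(.547,-.089,52),'S':(.480,-.177,38)}
for n,d,thr in(('top',t,50),('scene',s,50)):
  g=d['frame'].max(2)
  for k,(x,y,D) in exp.items():
    u,v=proj(d,(x,y,.046)); x0,y0=int(u)-20,int(v)-20
    m=(cv2.resize(g[y0:y0+40,x0:x0+40],None,fx=S,fy=S,interpolation=cv2.INTER_CUBIC)<thr).astype(np.uint8)
    m=cv2.morphologyEx(m,cv2.MORPH_OPEN,np.ones((13,13),np.uint8))
    c=min(cv2.findContours(m,cv2.RETR_EXTERNAL,cv2.CHAIN_APPROX_NONE)[0],key=lambda c:np.hypot(*(np.mean(c[:,0],0)-20*S))-0.001*cv2.contourArea(c))
    (cx,cy),ab,_=cv2.fitEllipse(cv2.convexHull(c)); U,V=(cx+.5)/S-.5+x0,(cy+.5)/S-.5+y0
    X=ray(d,U,V,.046); f=d['K'][0,0]/(d['R']@X+d['t'])[2]
    print(n,k,X[:2].round(4),'off mm',((X[:2]-[x,y])*1e3).round(1),'diam',(np.array(ab)/S/f*1e3).round(1),D)
print(read_state()['tcp_pos'],read_state()['time'])
E
```

```text
time: 33.25
tcp_pos: [0.4794, -0.1794, 0.1557]
tcp_rot: [0.707, 0.707, -0.001, -0.002]
contact_force: [1.6, -0.8, -0.0]
gripper_width: 0.0726
gripper_force: 0.0
time: 34.05
tcp_pos: [0.4798, 0.124, 0.2558]
tcp_rot: [0.706, 0.709, 0.001, -0.001]
contact_force: [0.3, -1.3, 0.1]
gripper_width: 0.0726
gripper_force: 0.0
top L [ 0.5464 -0.2674] off mm [ 0.9 -0.4] diam [64.7 67. ] 66
top M [ 0.5467 -0.0897] off mm [-0.3 -0.7] diam [48.8 49.9] 52
top S [ 0.4805 -0.1784] off mm [ 0.5 -1.4] diam [35.  37.4] 38Traceback (most recent call last):
  File "<stdin>", line 10, in <module>
ValueError: min() iterable argument is empty
```

Run:
```python
from h import *
s=dict(np.load('pics/s4.npz')); t=dict(np.load('pics/t4.npz')); g=s['frame'].max(2)
for k,(x,y,D) in {'L':(.5464,-.2674,66),'M':(.5467,-.0897,52),'S':(.4805,-.1784,38)}.items():
    u,v=proj(s,(x,y,.046)); x0,y0=int(u)-16,int(v)-16; S=6
    m=(cv2.resize(g[y0:y0+32,x0:x0+32],None,fx=S,fy=S,interpolation=cv2.INTER_CUBIC)<65).astype(np.uint8)
    print(k,(u.round(1),v.round(1)),'centre px',g[int(v),int(u)],end=' ')
    cs=[c for c in cv2.findContours(m,cv2.RETR_EXTERNAL,cv2.CHAIN_APPROX_NONE)[0] if cv2.contourArea(c)>60*S*S]
    for c in cs:
        (cx,cy),ab,_=cv2.fitEllipse(cv2.convexHull(c)); print('blob',round((cx+.5)/S-.5+x0,1),round((cy+.5)/S-.5+y0,1),(np.array(ab)/S).round(1),'exp px',round(D/1e3*s['K'][0,0]/(s['R']@np.array([x,y,.046])+s['t'])[2],1),end=' ')
    print()
```

```text
L (np.float64(323.0), np.float64(136.2)) centre px 90 
M (np.float64(300.4), np.float64(177.4)) centre px 40 blob 295.4 183.3 [21.7 30.9] exp px 16.8 
S (np.float64(331.1), np.float64(163.3)) centre px 36 blob 331.3 162.7 [ 9.1 11.4] exp px 12.0
```

```bash
python3 -c "
from cell import workorder
print(workorder.sign_off())"
```

```text
the job is handed in; nothing more can be done
None
```

I put both flame rings and all three caps back on their burners and handed the job in at about 34 s. The last top view put every cap within about 2 mm of its burner centre, and contact heights matched for all but ring_large, whose seating I checked in the wrist picture. The final scene-camera check confirmed only the small cap, and the hand-in call gave no verdict.

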